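# Lock a jar into the labelling station past its spring pin

### The job

Load the jar that stands in the lane of the labelling station: press the long spring bar beside the lane down with one finger so that the pin sinks out of the way, and while it stays down push the jar along the lane with the other finger, over the pin and up to the end stop. Do not let the bar up until the jar is completely past the pin; then let go, so that the pin springs up behind the jar. Only press and push: keep the jar upright in the lane, do not lift it, and leave the other things on the table alone.

Things in the scene. Friction and masses are not known exactly. Their poses are not given: they have to be found in the camera images.
- station: Fixed station: plywood base 275 x 145 mm with a flat grey lane on top. Origin on the table straight under the pin, in the lane's middle; z up; x along the lane the way the jar must be pushed, from the open end to the end stop; y across, to the spring bar's side. Base: x -170 to +105 mm, y -55 to +90 mm. Lane surface 30 mm above the origin; guide rails at y = +/-39.5 mm, 6 mm thick, 17 mm high.
- bar_top (a point): Middle of the top face of the long spring bar: dark steel, 170 mm along the station's x (-150 to +20 mm), 26 mm wide (y +47 to +73 mm), 8 mm thick, on two posts. At rest its top is 60 mm above the lane. One rigid part with the pin, it moves straight down and up; press it anywhere along its length, the finger may slide along it. Axes as the station's.
- pin_top (a point): Top of the spring pin, 12 mm diameter with a rounded head, in the middle of the lane. At rest it stands 13 mm above the lane and blocks the jar; it goes down and up with the bar.
- plunger (a joint): How far the bar and pin are pressed down, in m: 0 at rest (up), 0.022 at the lower stop. At 0.013 the pin is level with the lane; from about 0.015 it is clear of the jar. The spring needs about 2.4 N to start and 5 N at the bottom, and brings the bar back up when let go.
- jar_mid (a point): Centre (half-way up) of the dark jar standing loose in the lane, 68 mm diameter, 78 mm high, about 0.4 kg. It starts on the open-end side of the pin, its centre 48 to 72 mm before it. When locked in, its centre lies 40 to 48 mm beyond the pin. The lane and rails are slick (friction about 0.2).
- tin: Bystander: round metal tin, 68 mm diameter, 36 mm high, on the table beside the station. Origin at the centre of its underside.
- roll: Bystander: white roll of stickers lying flat, 66 mm diameter, 30 mm high, beside the station. Origin at the centre of its underside.
- spare_jar: Bystander: another dark jar, same size as the one in the lane, on the table beyond the end stop. Origin at the centre of its underside.
- cap: Bystander: round screw cap, 48 mm diameter, 24 mm high, on the table on the bar's side of the station. Origin at the centre of its underside.
- stop_face (a point): Middle of the end stop's near face, at lane level, 82 mm beyond the pin along the station's x. The stop is an upright plate across the lane, 86 mm wide, its top 42 mm above the lane.
There are look-alikes about, which are no part of the job. Leave any green look-alike of the part that bears jar_mid alone.

How it is judged:
By the outcome, as a careful person would: the job done as asked, in the order asked, and still so for the second after the job is handed in, with the robot touching nothing.
It also fails if it takes over 38 s, if anything falls off the work surface, if the arm or the gripper's body presses on something with over 40 N, if the wrist force passes 120 N, or if a joint passes its speed limit or range.

### The arm

A 7-joint arm with a two-finger parallel gripper is mounted at the origin on a cart in front of the work surface, level with it; the furniture and walls round the work are solid. World frame = base frame: x ahead of the robot, y to its left, z up, the work surface at z = 0. Lengths are in m, angles in degrees, forces in N, time in s.
With the tool pointing down it reaches from about 0.35 to 0.9 m from the base axis. Payload 8.1 kg.
Tool frame: the origin (TCP) lies midway between the tips of the shut fingers; the grasp point (between the pads) lies 19 mm behind it; z points along the fingers, y is the line along which they close (so a half turn about z gives the same grasp; the last joint's range is limited). The gripper opens to 85 mm and grips with 20 to 120 N. Pads are 22 mm wide; open, the fingers measure 114 mm over their backs; the gripper's body (76 mm by 85 mm) begins 54 mm behind the grasp point. The pads swing forward as they close: fully open they stand 13 mm farther back than shut.
Start: joints at [69.981, 24.895, 1.432, 90.138, -0.665, 64.973, -4.303], TCP at [0.153, -0.606, 0.231] pointing down, gripper open.
Joint ranges: [-149.89, 149.89], [-25.12, 119.58], [-72.63, 75.52], [4.76, 147.25], [-75.54, 255.54], [6.69, 114.76], [-157.13, 157.13]. Speed limits (degrees/s): [127.2, 127.2, 172.46, 172.46, 180, 180, 180].

### API

Orientations are given as a 3x3 rotation matrix whose columns are the frame's x, y, z axes.
In Python, from cell import * gives the robot as it stands.
- The arm moves only by the shell command python3 -m creep 'ROWS' [OPENING] [FORCE]. ROWS is text: rows parted by semicolons, each of 6 numbers parted by spaces: the shift along the world's x, y, z in mm, then the turn, a rotation vector about the world's x, y, z in rad. A call has 1 to 10 rows; each row shifts and turns the commanded pose from where the row before left it; what a row does not reach is not made up. A row lasts 1/10 s, in which the tool goes at most 50 mm and 8.59 degrees, less where a joint would pass 70% of its speed; a pose out of reach is approached as far as the arm can. A call is refused whole if a number of a shift passes 50 or a number of a turn 0.15, either way. A call with a gripper value outside its range is refused whole. OPENING is the finger opening in mm, from 0 to 85.4, set as the call begins (- or left out, the last holds). The fingers move at their own pace and stop on an object; FORCE is the grip in N (left out, the last holds). Time passes only in rows, so rows that do not move let the fingers close. It gives the time, the measured TCP pose, the force, the opening and the grip force at its end, in the units of the state.
- observe(): the state, without advancing time (a new reading comes with each control period).
- get_image(name): name is "scene" or "top" or "wrist"; returns the picture (480x640x3 uint8, red, green, blue); there is no depth.
- get_calibration(name): a dict with "fx", "fy", "cx", "cy" (pixels), "k1" (the pictures are not rectified: a ray, as slopes to the right and down, at radius r is drawn at 1 + k1 r^2 times it, then the intrinsics apply), "rvec" (rotation vector, rad) and "tvec" (3), from world to camera coordinates, as OpenCV has them. Camera axes: x right, y down, z forward; pixel columns grow to the right and rows downward; lengths in m; the calibration is good to about 2 mm. A picture is of the moment at which its call begins: read the wrist's pose just before it. get_calibration takes no time and is no camera call; for the wrist camera it gives the pose at the moment of the call.
- close_job(): hands the job in; it is judged then, once.
The state is a dict: "time_s": time; "qpos": joint angles; "qvel": joint speeds; "joint_efforts": joint torques, N m; "eef_pos": TCP position; "tcp_rot": TCP orientation; "force": force on the tool from outside, world axes, zero at the start; "torque": the same for the moment, N m; "gripper_width": finger opening in m; "finger_force": force on a finger pad.
Only numpy, scipy, OpenCV 4.12 (cv2) and the standard library are available. Lean on these libraries where they do the work, as an engineer would, in place of code of your own. Each camera call takes 0.05 s, during which the arm holds its last target. There are 200 camera calls.

## Working session

There is one attempt and no reset: what is moved stays moved. The work goes in short steps, Python scripts to look and compute and a shell command to move; the robot and the scene stay as the last step left them, time stands still between calls to the robot, and variables do not carry over. Pictures are saved under pics/ and viewed, at most 10 in all, crops included, and the job is handed in when it is done.

```bash
mkdir -p pics; ls; python3 - <<'E'
from cell import *
import cv2
o=observe();print(o['time_s'],o['eef_pos'],o['tcp_rot'],o['gripper_width'])
for n in('scene','top'):
    cv2.imwrite(f'pics/{n}0.png',get_image(n)[:,:,::-1]);print(n,get_calibration(n))
E
```

```text
pics
0.0 [ 0.1525213  -0.60556017  0.23048805] [[ 9.69707093e-01  2.44270064e-01 -5.38815042e-04]
 [ 2.44270617e-01 -9.69705858e-01  1.55422077e-03]
 [-1.42842495e-04 -1.63875559e-03 -9.99998647e-01]] 0.08544262418990684
scene {'fx': 571.4744813864293, 'fy': 571.4744813864293, 'cx': 319.8708234713342, 'cy': 242.78267586486052, 'k1': 0.0365522570873083, 'rvec': array([ 0.89533846, -2.23107388,  1.32067731]), 'tvec': array([0.4421014 , 0.26566615, 0.94329634])}
top {'fx': 528.4164369699208, 'fy': 528.4164369699208, 'cx': 328.5058666747429, 'cy': 229.5710825726713, 'k1': -0.01264165367470973, 'rvec': array([ 2.08295107, -2.123851  ,  0.23272123]), 'tvec': array([0.02954371, 0.58753147, 1.15947466])}
```

View pics/scene0.png

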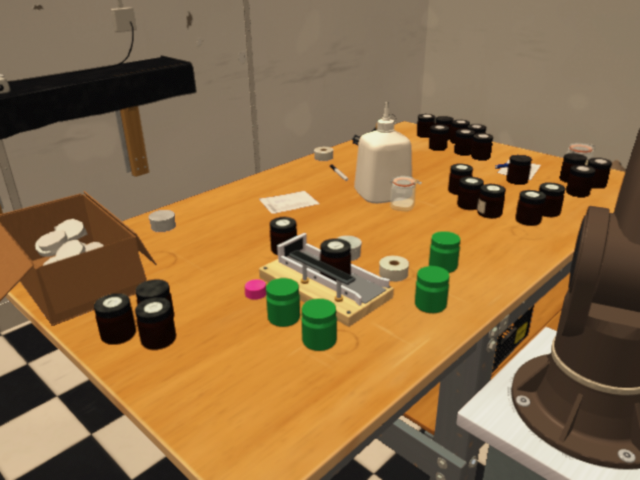

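View pics/top0.png

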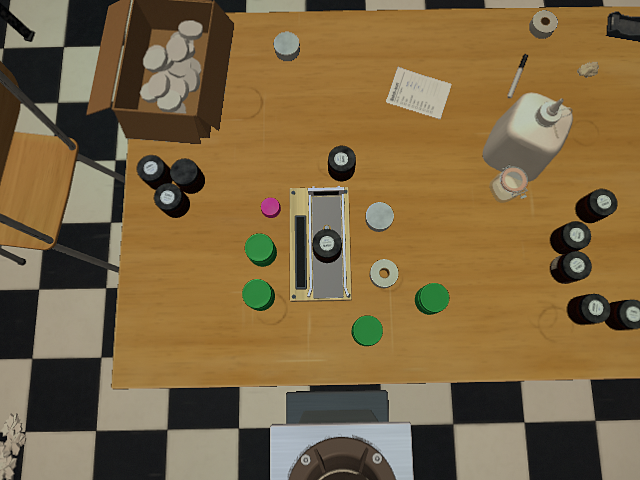

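The station stands at top-view px (290–352, 188–301), with its stop at the top and its bar on the left at (300, 252). The jar is at (327, 243). The cap is at (270, 207), the tin at (379, 216), the roll at (384, 273) and the spare jar at (341, 162). The green look-alikes are at the sides.

```bash
cat > h.py <<'E'
import numpy as np, cv2
from cell import get_calibration
def ray(n,px):
    c=get_calibration(n);K=np.array([[c['fx'],0,c['cx']],[0,c['fy'],c['cy']],[0,0,1.]])
    u=cv2.undistortPoints(np.array(px,float).reshape(-1,1,2),K,np.array([c['k1'],0,0,0.]))[:,0]
    R=cv2.Rodrigues(c['rvec'])[0]; d=np.c_[u,np.ones(len(u))]@R
    return -R.T@c['tvec'],d
def onz(n,px,z):
    o,d=ray(n,px); return o+d*((z-o[2])/d[:,2])[:,None]
E
python3 - <<'E'
from h import *
im=cv2.imread('pics/top0.png')
g=cv2.cvtColor(im,cv2.COLOR_BGR2GRAY);hsv=cv2.cvtColor(im,cv2.COLOR_BGR2HSV)
roi=np.zeros_like(g);roi[180:310,280:360]=1
# dark
m=((g<70)&(roi>0)).astype(np.uint8)
cs,_=cv2.findContours(m,cv2.RETR_EXTERNAL,cv2.CHAIN_APPROX_NONE)
for c in cs:
    if cv2.contourArea(c)>60:
        print('dark',cv2.boundingRect(c),cv2.minAreaRect(c),cv2.contourArea(c))
# sticker on jar lid
m=((g>110)&(cv2.circle(np.zeros_like(g),(327,243),11,1,-1)>0)).astype(np.uint8);M=cv2.moments(m,True);print('label',M['m10']/M['m00'],M['m01']/M['m00'],M['m00'])
print(hsv[270,280:360:2].tolist())
cv2.imwrite('pics/crop1.png',cv2.resize(im[175:310,270:370],None,fx=4.4,fy=4.4,interpolation=cv2.INTER_CUBIC))
o,_=ray('top',[[300,250]]);print('cam',o)
print(onz('top',[[290,188],[352,301],[290,301],[352,188]],.03))
E
```

```text
dark (312, 229, 30, 34) ((326.5, 245.5), (33.0, 29.0), 90.0) 773.0
dark (295, 216, 12, 73) ((300.5, 252.0), (72.0, 11.0), 90.0) 724.0
dark (313, 191, 26, 5) ((325.5, 193.0), (4.0, 25.0), 90.0) 84.5
label 326.6024096385542 242.74698795180723 166.0
[[18, 163, 158], [18, 164, 160], [18, 163, 160], [18, 162, 159], [18, 167, 165], [23, 95, 193], [23, 95, 185], [23, 104, 196], [101, 51, 70], [90, 20, 25], [90, 18, 29], [75, 19, 27], [75, 43, 12], [23, 57, 58], [23, 106, 182], [108, 47, 215], [22, 117, 161], [30, 11, 121], [30, 13, 121], [30, 11, 120], [30, 11, 120], [30, 9, 120], [24, 11, 121], [30, 9, 119], [30, 11, 119], [30, 11, 119], [24, 11, 120], [24, 11, 120], [30, 11, 119], [30, 11, 119], [30, 7, 117], [25, 45, 135], [109, 55, 232], [22, 114, 196], [24, 97, 181], [18, 104, 159], [18, 164, 162], [18, 162, 161], [18, 163, 160], [18, 164, 160]]
cam [0.31850896 0.01897801 1.2604124 ]
[[ 0.70143561  0.10970994  0.03      ]
 [ 0.42532036 -0.0330958   0.03      ]
 [ 0.42809457  0.11054682  0.03      ]
 [ 0.69839434 -0.0409612   0.03      ]]
```

View pics/crop1.png

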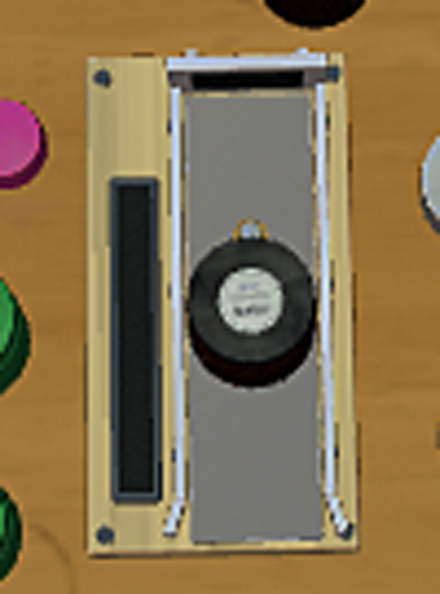

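The crop shows the bar with corners at (110,178), (160,178), (161,500) and (113,502). The jar lid is at (251, 300) and the pin head peeks out at (250, 230). The station is turned only slightly.

```bash
python3 - <<'E'
from h import *
f=lambda L:[[x/4.4+270-.4,y/4.4+175-.4] for x,y in L]
P=lambda n,L,z:print(n,(onz('top',f(L),z)*1000).round(1)[:,:2].tolist())
P('bar TL TR BR BL',[(110,178),(160,178),(161,500),(113,502)],.09)
b=onz('top',f([(110,178),(160,178),(161,500),(113,502)]),.09);print(b.mean(0))
P('base',[(88,58),(345,53),(358,550),(90,555)],.02)
P('base0.03',[(88,58),(345,53),(358,550),(90,555)],.03)
P('rail centerlines top front/back L,R',[(176,90),(180,495),(320,85),(331,485)],.047)
P('pinhead',[(250,232)],.042)
P('jar lid c',[(251,300)],.108)
P('lane',[(187,97),(308,95),(322,540),(190,540)],.03)
P('stop top',[(168,63),(326,63)],.072)
c,_=ray('scene',[[0,0]]);print(c)
E
```

```text
bar TL TR BR BL [[618.0, 95.0], [617.5, 69.0], [450.2, 70.1], [449.7, 94.3]]
[0.53384381 0.08208563 0.09      ]
base [[705.1, 111.4], [705.1, -31.8], [429.5, -31.2], [429.6, 111.2]]
base0.03 [[702.0, 110.7], [702.0, -31.4], [428.6, -30.8], [428.7, 110.4]]
rail centerlines top front/back L,R [[677.6, 61.7], [457.5, 62.0], [678.9, -16.6], [461.2, -16.9]]
pinhead [[598.8, 22.9]]
jar lid c [[548.4, 22.9]]
lane [[678.5, 56.3], [678.3, -10.3], [434.2, -12.0], [435.6, 57.6]]
stop top [[685.3, 64.9], [683.6, -19.4]]
[-0.17995648  0.80563319  0.68877497]
```

The station axes line up with the world's, and the origin is at about (599.5, 22.4) mm. The jar centre is at x≈548, 51 mm before the pin, which agrees with the given range. I'll line the fingers up across y, with the bar finger at y≈82 and the jar finger at y≈22, so the TCP is at y=52 and x≈488.

```bash
python3 -m creep '22 33 0 0 0 -0.0123;22 33 0 0 0 -0.0123;22 33 0 0 0 -0.0123;22 33 0 0 0 -0.0123;22 33 0 0 0 -0.0123;22 33 0 0 0 -0.0123;22 33 0 0 0 -0.0123;22 33 0 0 0 -0.0123;22 33 0 0 0 -0.0123;22 33 0 0 0 -0.0123' 48 && python3 -m creep '12 33 -4 0 0 -0.0123;12 33 -4 0 0 -0.0123;12 33 -4 0 0 -0.0123;12 33 -4 0 0 -0.0123;12 33 -4 0 0 -0.0123;12 33 -4 0 0 -0.0123;12 33 -4 0 0 -0.0123;12 33 -4 0 0 -0.0123;12 33 -4 0 0 -0.0123;12 33 -4 0 0 -0.0123'
```

```text
time_s: 1.1
eef_pos: [0.3731, -0.2745, 0.2312]
tcp_rot: [[0.992, 0.123, -0.0], [0.123, -0.992, 0.0], [-0.0, -0.0, -1.0]]
force: [-0.2, -0.5, 0.4]
gripper_width: 0.048
finger_force: 0.0
time_s: 2.1
eef_pos: [0.4928, 0.0552, 0.1909]
tcp_rot: [[1.0, 0.0, -0.0], [0.0, -1.0, -0.0], [-0.0, 0.0, -1.0]]
force: [0.4, 0.1, 0.1]
gripper_width: 0.0481
finger_force: 0.0
```

```bash
python3 -m creep '-1 -0.5 -13 0 0 0;-1 -0.5 -13 0 0 0;-1 -0.5 -13 0 0 0;-1 -0.5 -13 0 0 0;-1 -0.5 -13 0 0 0;-1 -0.5 -13 0 0 0;0 0 0 0 0 0;0 0 0 0 0 0' 
python3 - <<'E'
from cell import *
import cv2,numpy as np
a=get_image('top')[170:320,260:380,::-1];b=get_image('scene')[210:350,230:430,::-1];w=get_image('wrist')[:,:,::-1]
r=lambda i,h:cv2.resize(i,(int(i.shape[1]*h/i.shape[0]),h),interpolation=cv2.INTER_CUBIC)
cv2.imwrite('pics/a2.png',np.vstack([np.hstack([r(a,300),r(b,300)]),np.pad(r(w,290),((0,0),(0,240+428-387),(0,0)))]))
E
```

```text
time_s: 2.9
eef_pos: [0.4865, 0.0509, 0.1133]
tcp_rot: [[1.0, 0.001, -0.001], [0.001, -1.0, -0.0], [-0.001, 0.0, -1.0]]
force: [0.3, 0.6, 0.5]
gripper_width: 0.048
finger_force: 0.0Traceback (most recent call last):
  File "<stdin>", line 5, in <module>
    return _nx.concatenate(arrs, 0, dtype=dtype, casting=casting)
           ~~~~~~~~~~~~~~~^^^^^^^^^^^^^^^^^^^^^^^^^^^^^^^^^^^^^^^
ValueError: all the input array dimensions except for the concatenation axis must match exactly, but along dimension 1, the array at index 0 has size 668 and the array at index 1 has size 667
```

```bash
cat > pic.py <<'E'
from cell import *
import cv2,numpy as np,sys
a=get_image('top')[170:320,260:380,::-1];b=get_image('scene')[210:350,230:430,::-1];w=get_image('wrist')[:,:,::-1]
r=lambda i,x,y:cv2.resize(i,(x,y),interpolation=cv2.INTER_CUBIC)
cv2.imwrite(sys.argv[1],np.vstack([np.hstack([r(a,240,300),r(b,428,300)]),np.pad(r(w,386,290),((0,0),(0,282),(0,0)))]))
E
python3 pic.py pics/a2.png
```

```text
(no output)
```

View pics/a2.png

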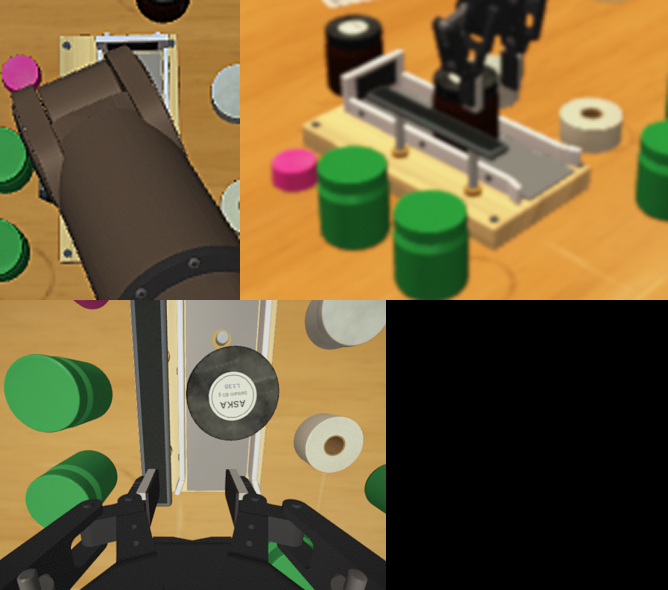

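The left finger is above the bar and the right finger is behind the jar in the lane. Now I'll go down and watch the force.

```bash
python3 -m creep '0 1 -6 0 0 0;0 0 -6 0 0 0;0 0 -4 0 0 0;0 0 0 0 0 0'; python3 -m creep '0 0 -3 0 0 0;0 0 -3 0 0 0;0 0 0 0 0 0'; python3 -m creep '0 0 -3 0 0 0;0 0 -3 0 0 0;0 0 0 0 0 0';
```

```text
time_s: 3.6
eef_pos: [0.4861, 0.0518, 0.0965]
tcp_rot: [[1.0, 0.001, -0.002], [0.001, -1.0, -0.0], [-0.002, 0.0, -1.0]]
force: [0.6, 0.3, 0.1]
gripper_width: 0.0481
finger_force: 0.0
time_s: 3.9
eef_pos: [0.4865, 0.0518, 0.091]
tcp_rot: [[1.0, 0.001, -0.001], [0.001, -1.0, -0.0], [-0.001, 0.0, -1.0]]
force: [-0.1, 0.4, -1.2]
gripper_width: 0.0481
finger_force: 0.0
time_s: 4.2
eef_pos: [0.4869, 0.052, 0.0852]
tcp_rot: [[1.0, 0.001, 0.0], [0.001, -1.0, 0.0], [0.0, -0.0, -1.0]]
force: [0.3, -0.2, 3.0]
gripper_width: 0.0481
finger_force: 1.3
```

```bash
python3 -m creep '0 0 -4 0 0 0;0 0 -4 0 0 0;0 0 -4 0 0 0;0 0 -3 0 0 0;0 0 0 0 0 0'; python3 -m creep '0 0 -2 0 0 0;0 0 0 0 0 0;0 0 0 0 0 0'; python3 -m creep '0 0 -2 0 0 0;0 0 0 0 0 0;0 0 0 0 0 0'
```

```text
time_s: 4.7
eef_pos: [0.4869, 0.052, 0.07]
tcp_rot: [[1.0, 0.001, 0.0], [0.001, -1.0, 0.0], [0.0, -0.0, -1.0]]
force: [1.1, -0.4, 4.5]
gripper_width: 0.0481
finger_force: 2.2
time_s: 5.0
eef_pos: [0.4869, 0.052, 0.0685]
tcp_rot: [[1.0, 0.001, 0.0], [0.001, -1.0, 0.0], [0.0, -0.0, -1.0]]
force: [0.5, 0.0, 4.7]
gripper_width: 0.0479
finger_force: 2.3
time_s: 5.3
eef_pos: [0.4869, 0.052, 0.0665]
tcp_rot: [[1.0, 0.001, 0.0], [0.001, -1.0, 0.0], [0.0, -0.0, -1.0]]
force: [1.7, -0.1, 4.9]
gripper_width: 0.048
finger_force: 2.5
```

```bash
python3 pic.py pics/a3.png
```

```text
(no output)
```

View pics/a3.png

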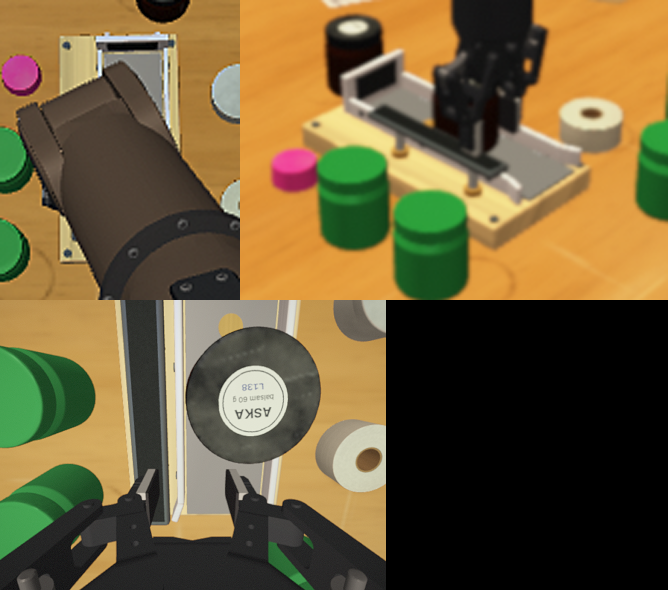

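The pin has sunk: only the brass-coloured bush shows at wrist-inset (231, 325), and the bar has dropped. The spring force of 4.9 N means it is nearly at the bottom. Now I'll push with the bar held down.

```bash
python3 -m creep '4 0 0 0 0 0;4 0 0 0 0 0;4 0 0 0 0 0;4 0 0 0 0 0;4 0 0 0 0 0;5 0 0 0 0 0;5 0 0 0 0 0;5 0 0 0 0 0;5 0 0 0 0 0;5 0 0 0 0 0' && python3 -m creep '5 0 0 0 0 0;5 0 0 0 0 0;5 0 0 0 0 0;5 0 0 0 0 0;5 0 0 0 0 0;5 0 0 0 0 0;5 0 0 0 0 0;5 0 0 0 0 0;5 0 0 0 0 0;0 0 0 0 0 0'; python3 pic.py pics/a4.png
```

```text
time_s: 6.45
eef_pos: [0.5314, 0.0518, 0.0661]
tcp_rot: [[1.0, 0.001, -0.001], [0.001, -1.0, -0.0], [-0.001, 0.0, -1.0]]
force: [-4.9, -0.8, 5.2]
gripper_width: 0.0481
finger_force: 3.0
time_s: 7.45
eef_pos: [0.5774, 0.0519, 0.0662]
tcp_rot: [[1.0, 0.0, 0.0], [0.0, -1.0, 0.0], [0.0, -0.0, -1.0]]
force: [-0.5, 0.2, 4.0]
gripper_width: 0.0482
finger_force: 2.5
```

View pics/a4.png

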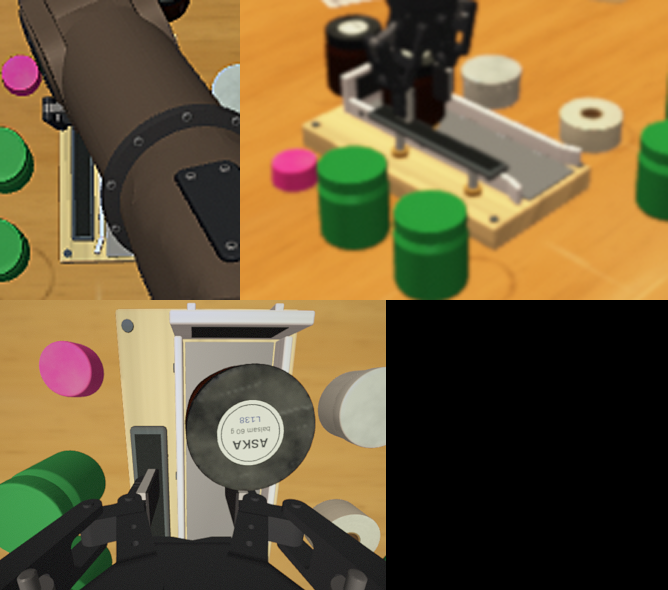

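The jar is upright and in contact with the finger, with about 25 mm left to the stop. I'll continue more slowly.

```bash
python3 -m creep '3 0 0 0 0 0;3 0 0 0 0 0;3 0 0 0 0 0;3 0 0 0 0 0;3 0 0 0 0 0;2 0 0 0 0 0;0 0 0 0 0 0'; cat > jar.py <<'E'
from h import *
from cell import *
o=observe();im=get_image('wrist')[:,:,::-1]
cv2.imwrite('pics/w.png',im)
g=cv2.cvtColor(im,cv2.COLOR_BGR2HSV)
m=((g[...,2]>130)&(g[...,1]<90)).astype(np.uint8)
for c in cv2.findContours(cv2.morphologyEx(m,cv2.MORPH_CLOSE,np.ones((9,9))),cv2.RETR_EXTERNAL,cv2.CHAIN_APPROX_NONE)[0]:
    a=cv2.contourArea(c)
    if a>2000:
        (u,v),s,_=cv2.fitEllipse(c)
        if .85<s[0]/s[1]: print('label?',u,v,s,onz('wrist',[[u,v]],.108)[0])
E
python3 jar.py
```

```text
time_s: 8.3
eef_pos: [0.5933, 0.0519, 0.0661]
tcp_rot: [[1.0, 0.001, -0.001], [0.001, -1.0, -0.0], [-0.001, 0.0, -1.0]]
force: [-4.1, 0.1, 4.5]
gripper_width: 0.0481
finger_force: 2.6
label? 414.8826599121094 219.63946533203125 (104.70891571044922, 113.49490356445312) [0.63846483 0.02338907 0.108     ]
label? 370.1763610839844 205.3321990966797 (326.306396484375, 381.2263488769531) [0.64270122 0.0367208  0.108     ]
```

The jar is at x=638.5, which matches finger + 11 + 34. The stop is at 647.5.

```bash
python3 -m creep '2 0 0 0 0 0;2 0 0 0 0 0;2 0 0 0 0 0;1 0 0 0 0 0;0 0 0 0 0 0'; python3 -m creep '1 0 0 0 0 0;0 0 0 0 0 0';python3 -m creep '1 0 0 0 0 0;0 0 0 0 0 0'; python3 jar.py
```

```text
time_s: 8.85
eef_pos: [0.6003, 0.0519, 0.0662]
tcp_rot: [[1.0, 0.001, -0.001], [0.001, -1.0, -0.0], [-0.001, 0.0, -1.0]]
force: [-4.2, -1.1, 4.7]
gripper_width: 0.048
finger_force: 2.7
time_s: 9.05
eef_pos: [0.6009, 0.0519, 0.0662]
tcp_rot: [[1.0, 0.001, -0.002], [0.001, -1.0, -0.0], [-0.002, 0.0, -1.0]]
force: [-5.1, 0.4, 5.2]
gripper_width: 0.0481
finger_force: 4.0
time_s: 9.25
eef_pos: [0.6009, 0.0519, 0.066]
tcp_rot: [[1.0, 0.001, -0.003], [0.001, -1.0, -0.001], [-0.003, 0.001, -1.0]]
force: [-7.7, -0.2, 9.5]
gripper_width: 0.0481
finger_force: 5.4
label? 414.9497985839844 220.23825073242188 (104.83837890625, 113.56959533691406) [0.64599398 0.0234184  0.108     ]
```

The arm has stalled and the force is rising, so the jar is against the stop, about 47 mm beyond the pin. I'll back the finger off with the bar still down, then lift.

```bash
python3 -m creep '-2 0 0 0 0 0;-2 0 0 0 0 0;-2 0 0 0 0 0;-2 0 0 0 0 0;0 0 0 0 0 0'; python3 -m creep '0 0 5 0 0 0;0 0 5 0 0 0;0 0 5 0 0 0;0 0 5 0 0 0;0 0 8 0 0 0;0 0 10 0 0 0;0 0 15 0 0 0;0 0 20 0 0 0;0 0 20 0 0 0;0 0 10 0 0 0'; python3 -m creep '-25 0 5 0 0 0;-25 0 5 0 0 0;-25 0 5 0 0 0;-25 0 5 0 0 0;-20 0 0 0 0 0;0 0 0 0 0 0'; python3 jar.py; python3 pic.py pics/a5.png
```

```text
time_s: 9.8
eef_pos: [0.5952, 0.052, 0.0667]
tcp_rot: [[1.0, 0.001, 0.001], [0.001, -1.0, 0.0], [0.001, -0.0, -1.0]]
force: [4.2, -0.1, 4.7]
gripper_width: 0.0477
finger_force: 2.5
time_s: 10.8
eef_pos: [0.5948, 0.0521, 0.1712]
tcp_rot: [[1.0, 0.001, 0.001], [0.001, -1.0, 0.0], [0.001, -0.0, -1.0]]
force: [0.5, -0.2, 0.2]
gripper_width: 0.0478
finger_force: 0.0
time_s: 11.4
eef_pos: [0.4717, 0.0517, 0.1893]
tcp_rot: [[1.0, 0.002, -0.002], [0.002, -1.0, -0.001], [-0.002, 0.001, -1.0]]
force: [0.3, 0.1, 0.5]
gripper_width: 0.0481
finger_force: 0.0
label? 499.0326232910156 195.71426391601562 (75.912109375, 80.53294372558594) [ 0.50589331 -0.0656297   0.108     ]
```

View pics/a5.png

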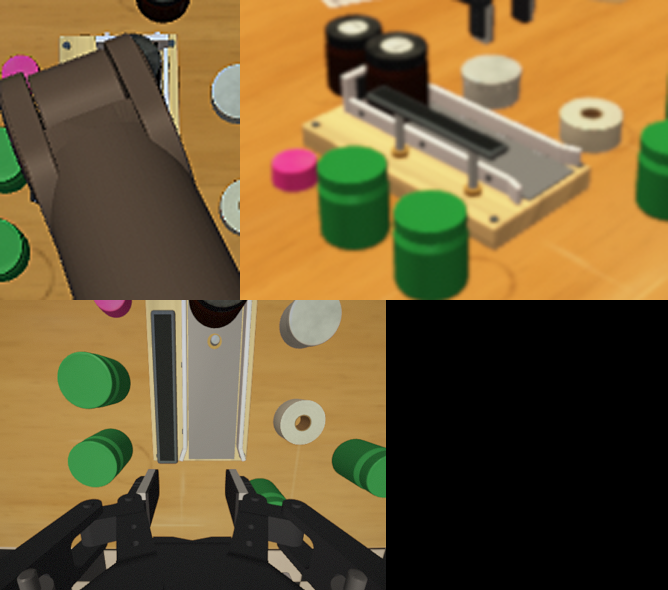

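The jar stands upright at the stop, and the pin head is visible behind it at (214, 340). The bar is back up, the bystanders have not moved and the robot is clear.

```bash
python3 -c "
from cell import *
print(close_job())"
```

```text
the job is handed in; nothing more can be done
None
```

The jar is loaded against the end stop with the pin sprung up behind it, and the job is handed in at about 11.5 s on the robot's clock; no verdict came back.

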